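# Put a vial away in the roll-top sample cabinet

### The arm

A 7-joint arm with a two-finger parallel gripper is mounted at the origin on a cart in front of the work surface, level with it; the furniture and walls round the work are solid. World frame = base frame: x ahead of the robot, y to its left, z up, the work surface at z = 0. Lengths are in m, angles in rad, forces in N, time in s.
With the tool pointing down it reaches from about 0.4 to 0.9 m from the base axis. Payload 5.5 kg.
Tool frame: the origin (TCP) lies midway between the tips of the shut fingers; the grasp point (between the pads) lies 19 mm behind it (ctrl.grip_point_offset is the z of the grasp point in the tool frame, in m); z points along the fingers, x is the direction in which the jaws open and shut, and the axes are right-handed (so a half turn about z gives the same grasp; the last joint's range is limited). The gripper opens to 92 mm and grips with 3 to 60 N. Pads are 19 mm wide; open, the fingers measure 130 mm over their backs; the gripper's body (75 mm by 190 mm) begins 47 mm behind the grasp point.
Start: joints at [1.521, 0.501, -0.427, 1.55, 0.221, 1.138, -0.21], TCP at [0.2, -0.618, 0.227] pointing down, gripper open.
Joint ranges: [-2.88, 2.88], [-0.31, 2.03], [-1.54, 1.56], [0.2, 2.42], [-1.41, 4.55], [0.19, 2.02], [-2.57, 2.57]. Speed limits (rad/s): [2.57, 2.57, 3.14, 3.14, 3.14, 3.14, 3.14].

### API

Orientations are given as [roll, pitch, yaw] about the fixed x, y, z axes, in that order (R = Rz(yaw) Ry(pitch) Rx(roll)).
In Python, from plant import ctrl gives the robot as it stands.
- The arm moves only by the tool drive_tool, never from a script. Its arguments are lists of equal length, an entry for each row: "twist": the turn, a rotation vector about the world's x, y, z in degrees, a list of three; "travel": the shift along the world's x, y, z in mm, a list of three; "jaw": the gripper command: -1 is shut, 1 is fully open, values between are in proportion. In form: {"twist": [[ax, ay, az], ...], "travel": [[x, y, z], ...], "jaw": [jaw, ...]}. A call has 1 to 8 rows; each row shifts and turns the pose as measured when the row begins; what a row does not reach is not made up. A row lasts 1/8 s, in which the tool goes at most 62.5 mm and 10.7 degrees, less where a joint would pass 70% of its speed; a pose out of reach is approached as far as the arm can. A call is refused whole if a number of a shift passes 62.5 or a number of a turn 10.7, either way. A call with a gripper value outside its range is refused whole. The fingers move at their own pace and stop on an object; the grip force is fixed at half the most. Time passes only in rows, so rows that do not move let the fingers close. It gives the time, the measured TCP pose, the force and the opening at its end, in the units of the state.
- ctrl.observe(): the state, without advancing time (a new reading comes with each control period).
- ctrl.snapshot(name): name is "scene" or "side" or "wrist"; returns the picture (384x512x3 uint8, red, green, blue); there is no depth.
- ctrl.calibration(name): a dict with "vertical_fov" (degrees; the focal length in pixels is half the picture's height over the tangent of half this angle, whatever the lens; pixels are square), "cx", "cy" (the principal point, pixels), "rvec" (rotation vector, rad) and "tvec" (3), from world to camera coordinates, as OpenCV has them; the wrist camera has in their place "tool_from_camera" (4x4, takes a point from camera to tool coordinates, whose origin is the TCP and whose axes are the tool frame's). Camera axes: x right, y down, z forward; pixel columns grow to the right and rows downward; lengths in m; the calibration is good to about 2 mm. The wrist camera is an equidistant fisheye: a pixel r from the principal point sees the ray r / f radians off the axis. A picture is of the moment at which its call begins: read the wrist's pose just before it. calibration takes no time and is no camera call.
- ctrl.finish_job(): hands the job in, once; it reports no verdict.
Trained networks look in the newest picture that a camera, given by its name, has taken for a name from the list of things; names that differ only in an ending like _2 or _b are one class to them, and where a whole thing is asked for, a point or a joint stands for the part that bears it (a point fixed in the world has none). Each returns a list of dicts, best first, with "score" (0 to 1); they miss things now and then, are a little off and sometimes report something else, mostly with a low value. They report only what shows in the picture. A call takes as long as a camera call.
- ctrl.spot_in(label, camera): "bbox" ([left, top, width, height] in pixels, round what is visible of it).
- ctrl.regions_of(label, camera): "pixels" (384x512 bool, what is visible of it) and "bbox" ([left, top, width, height] in pixels, round what is visible of it).
The state is a dict: "time": time; "joint_positions": joint angles; "qd": joint speeds; "tau": joint torques, N m; "tcp_pos": TCP position; "orientation": TCP orientation; "ft_force": force on the tool from outside, world axes, zero at the start; "torque": the same for the moment, N m; "gripper_width": finger opening in m.
Only numpy, scipy, OpenCV 4.12 (cv2) and the standard library are available. Lean on these libraries where they do the work, as an engineer would, in place of code of your own. Each camera call takes 0.05 s, during which the arm holds its last target.

### The job

The roll-top sample cabinet has been left ajar. Roll its slatted door all the way up and back, stand the large dark-capped vial upright on the cabinet floor, then roll the door down again and press it past the click of its catch until it is fully home. Leave the other things on the bench where they are.

Things in the scene. Friction and masses are not known exactly. Their poses are not given: they have to be found in the camera images.
- cabinet: White barrel-shaped roll-top cabinet with metal slats, fixed to the bench, 332 mm deep (x), 254 wide (y), 187 tall with the trim. Origin on its underside, at its middle; front faces its own -x (the robot), y left, z up. In its frame: inner floor z = 24 mm, clear for |x| < 150, |y| < 113; cheeks 12 mm thick beside it; fixed inner roof behind x = 0, up to 162 mm high; open above in front of x = -20 when the door is open.
- sill (a point): Middle of the top of the cabinet's front sill, a 12 mm strip across the front: in the cabinet's frame x = -157, y = 0, z = 40 mm. Axes as the cabinet. The door's track is a circle about the cabinet's line x = 0, z = 18 mm (along y); pull stays 179 mm from that line, and its outward axis leans forward (to the cabinet's -x) from vertical by 1.325 rad when shut, less the door's travel.
- tambour (a joint): Travel of the slatted door round its track, rad (0.1 rad = 15.5 mm at the slats): 0 shut (lead slat down at the sill), 1.30 fully open (end stop). It stays where it is left and drags with about 3 to 6 N at the pull. On the way shut a spring catch must be ridden over between about 0.08 and 0.04 rad, with about 10 to 15 N along the track at the pull; then it snaps home. Left before the catch it is not shut.
- pull (a point): Black pull mid lead (lowest) slat: a block 36 mm wide (cabinet y), 14 thick along the track, 34 proud of the slat's outer face (slats 8 mm thick, 22 pitch). Can be pinched across the 36 mm. The point is mid block, 20 mm outside the slat's outer face; z points outward from the slat, x along the track in the opening direction, y as the cabinet.
- vial: The large vial to put away: glass, 24 mm diameter, 51 mm tall, black screw cap (22 mm diameter, top 10 mm); stands upright at the left of the bench. Origin at the centre of its underside, z up its axis. About 30 g.
- small_vial: Bystander: small vial with dark cap, 11 mm diameter, 34 mm tall, upright. Origin under its centre. Leave it.
- white_cap: Bystander: white screw cap, 36 mm diameter, 16 mm tall, lying on the bench. Origin under its centre. Leave it.
- tape_roll: Bystander: roll of tape lying flat, 72 mm diameter, 19 mm tall, right front of the bench.
- marker: Bystander: marker pen lying down, 130 mm long, 17 mm tall, left front of the bench.
- pen: Bystander: ball pen lying down, 145 mm long, 9 mm tall, left front of the bench.
- beaker: Bystander: low clear beaker, 64 mm diameter, 83 mm tall, left of the cabinet.

How it is judged:
On the way, in this order (a step that is already met when the one before it is completed fails the run):
1. the door has been rolled fully open (value of joint tambour above 1.2 rad), for 0.2 s.
2. with the door still open, the vial stands upright on the cabinet floor, let go (x of vial in the frame of cabinet between -0.14 and 0.14 m and y of vial in the frame of cabinet between -0.102 and 0.102 m and z of vial in the frame of cabinet between 0.018 and 0.032 m and angle between vial's own z axis and vertical below 0.15 rad and value of joint tambour above 1 rad and contact force between the fingers and vial below 0.05 N and linear speed of vial below 0.02 m/s), for 0.2 s.
At the end, for the whole second after the job is handed in: The door is fully home past its catch (within 0.025 rad, 4 mm, of shut), and the vial stands upright (within about 8 degrees) and still on the cabinet floor behind the door (x of vial in the frame of cabinet between -0.14 and 0.14 m and y of vial in the frame of cabinet between -0.102 and 0.102 m and z of vial in the frame of cabinet between 0.018 and 0.032 m and angle between vial's own z axis and vertical below 0.15 rad and value of joint tambour below 0.025 rad and linear speed of vial below 0.02 m/s); the robot touches nothing.
It fails at once if a bystander was pushed more than 30 mm from its place or knocked over (distance of any of small_vial, white_cap, tape_roll, marker, pen, beaker from where it was at the start of the episode above 0.03 m or angle between any of small_vial, white_cap, tape_roll, beaker's own z axis and vertical above 0.5 rad).
It also fails if it takes over 72 s, if anything falls off the work surface, if the arm or the gripper's body presses on something with over 40 N, if the wrist force passes 120 N, or if a joint passes its speed limit or range.

## Working session

There is one attempt and no reset: what is moved stays moved. The work goes in short steps, Python scripts to look and compute and a tool call to move; the robot and the scene stay as the last step left them, time stands still between calls to the robot, and variables do not carry over. Pictures are saved under pics/ and viewed, and the job is handed in when it is done.

Besides the shell and the picture viewer there is one more tool, called after "Call:" in YAML: its name, and indented under it one key for each argument. drive_tool: Moves the arm, as the interface text tells. Its arguments: {"type":"object","properties":{"twist":{"type":"array","items":{"type":"array","items":{"type":"number"}}},"travel":{"type":"array","items":{"type":"array","items":{"type":"number"}}},"jaw":{"type":"array","items":{"type":"number"}}},"required":["twist","travel","jaw"]}

```bash
ls; mkdir -p pics
cat > h.py <<'E'
import numpy as np, cv2
from scipy.spatial.transform import Rotation as R
from plant import ctrl
def snap(cam,name):
    im=ctrl.snapshot(cam); cv2.imwrite(f'pics/{name}.png',np.ascontiguousarray(im[:,:,::-1])); return im
def cam(name):
    c=ctrl.calibration(name); f=192/np.tan(np.radians(c['vertical_fov'])/2)
    return c,f
def proj(name,P):
    c,f=cam(name); K=np.array([[f,0,c['cx']],[0,f,c['cy']],[0,0,1.]])
    return cv2.projectPoints(np.array(P,float).reshape(-1,1,3),np.array(c['rvec']),np.array(c['tvec']),K,None)[0].reshape(-1,2)
def ray(name,uv):
    c,f=cam(name); Rm=cv2.Rodrigues(np.array(c['rvec'],float))[0]; t=np.array(c['tvec']).ravel()
    d=Rm.T@np.array([(uv[0]-c['cx'])/f,(uv[1]-c['cy'])/f,1]); return -Rm.T@t,d
def onz(name,uv,z):
    o,d=ray(name,uv); return o+d*(z-o[2])/d[2]
E
python3 - <<'E'
from h import *
s=ctrl.observe(); print(s)
for c in ['scene','side','wrist']:
    snap(c,c+'0'); print(c,ctrl.calibration(c))
    for l in ['cabinet','pull','vial','small_vial','white_cap','tape_roll','marker','pen','beaker']:
        try:
            r=ctrl.spot_in(l,c); print(l,[(round(a['score'],2),[round(float(v)) for v in a['bbox']]) for a in r[:2]])
        except Exception as e: print(l,e)
print(ctrl.observe()['time'])
E
```

```text
pics
{'time': 0.0, 'joint_positions': array([ 1.52121989,  0.50185624, -0.42678506,  1.55144605,  0.22081071,
        1.13827295, -0.21024545]), 'qd': array([ 0.00212291,  0.00045626,  0.00091048,  0.00045827,  0.00078102,
       -0.00014628, -0.00169437]), 'tau': array([ 8.62401030e-04, -5.66593051e+01, -5.81598178e+00, -2.79110223e+01,
       -6.85034436e-02,  3.08562652e-02,  1.95357893e-04]), 'tcp_pos': array([ 0.19974656, -0.61782117,  0.22567418]), 'orientation': array([-3.14153050e+00,  1.92369639e-03, -1.25791211e+00]), 'ft_force': array([-0.33815589,  0.98091605,  0.07661612]), 'torque': array([-0.01541799,  0.01271349,  0.01807133]), 'gripper_width': 0.09191885475547912}
scene {'vertical_fov': 43.67138872489426, 'cx': 252.88447967139976, 'cy': 194.86960606570278, 'rvec': array([ 1.50966794, -1.89201121,  0.90419796]), 'tvec': array([0.11361616, 0.367543  , 1.05886673])}
cabinet [(0.71, [244, 117, 110, 96])]
pull [(0.66, [267, 124, 82, 69])]
vial [(0.45, [174, 211, 11, 18])]
small_vial []
white_cap [(0.6, [176, 211, 12, 18])]
tape_roll [(0.62, [366, 223, 24, 21])]
marker [(0
[... 537 characters left out ...]
[(0.44, [172, 170, 29, 20])]
pen [(0.55, [177, 168, 27, 22]), (0.54, [196, 151, 16, 9])]
beaker [(0.94, [279, 141, 19, 23])]
wrist {'vertical_fov': 65.70646984690485, 'cx': 257.5177449851258, 'cy': 188.81036458276063, 'tool_from_camera': array([[ 9.99999503e-01,  9.87674787e-04, -1.38471633e-04,
        -2.63921045e-04],
       [-9.08043487e-04,  9.59073064e-01,  2.83157261e-01,
        -7.65184949e-02],
       [ 4.12471700e-04, -2.83156994e-01,  9.59073483e-01,
        -1.59269282e-01],
       [ 0.00000000e+00,  0.00000000e+00,  0.00000000e+00,
         1.00000000e+00]])}
cabinet []
pull []
vial []
small_vial []
white_cap []
tape_roll [(0.59, [71, 0, 49, 33])]
marker []
pen []
beaker []
1.5
```

Run:
```python
import cv2
a=cv2.imread('pics/scene0.png');b=cv2.imread('pics/side0.png')
cv2.imwrite('pics/scene0c.png',cv2.resize(a[90:300,90:410],(800,525),interpolation=cv2.INTER_CUBIC))
cv2.imwrite('pics/side0c.png',cv2.resize(b[120:360,130:450],(800,600),interpolation=cv2.INTER_CUBIC))
```

```text
(no output)
```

View pics/scene0c.png

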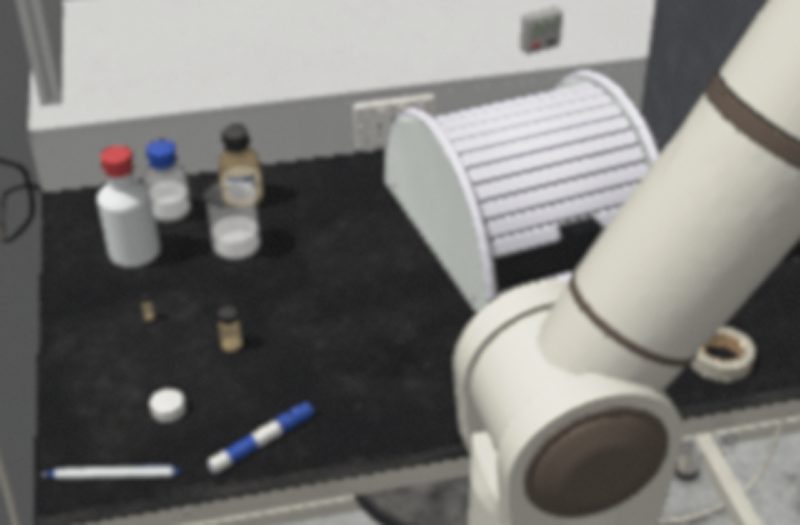

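View pics/side0c.png

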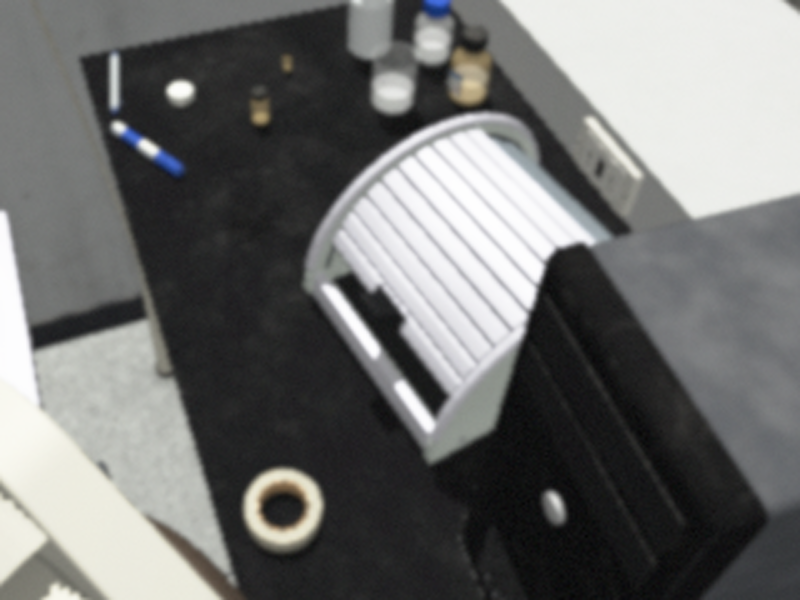

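View pics/scene0.png

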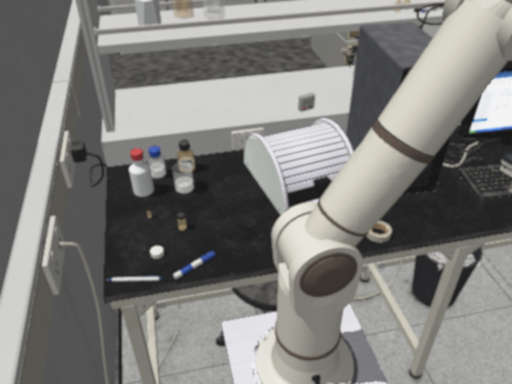

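Run:
```python
from h import *
def S(u,v): return (130+u*.4,120+v*.4)
def C(u,v): return (90+u*.4,90+v*.4)
p=lambda *a: print(*[np.round(x,3) if not isinstance(x,str) else x for x in a])
p('sillL',onz('side',S(322,284),.04)); p('sillR',onz('side',S(430,425),.04))
p('tape',onz('side',S(283,508),.01))
p('vial scene base',onz('scene',C(230,350),0)); p('vial side base',onz('side',S(261,124),0))
p('vial top',onz('scene',C(230,312),.051),onz('side',S(260,90),.051))
p('small',onz('scene',C(148,319),0),onz('side',S(287,70),0))
p('cap',onz('scene',C(167,405),.008)); p('marker',onz('scene',C(218,462),.008),onz('scene',C(308,408),.008))
p('beaker',onz('scene',C(235,245),0),onz('side',S(392,105),0))
for c in ['scene','side']:
    r=ctrl.regions_of('cabinet',c)
    if not r: snap(c,c+'x'); r=ctrl.regions_of('cabinet',c)
    np.save(f'cab_{c}.npy',r[0]['pixels']); print(r[0]['bbox'],r[0]['score'])
    r=ctrl.regions_of('vial',c); print(c,[(a['bbox'],a['score']) for a in r])
```

```text
sillL [ 0.469 -0.115  0.04 ]
sillR [ 0.508 -0.313  0.04 ]
tape [ 0.35 -0.33  0.01]
vial scene base [0.489 0.219 0.   ]
vial side base [0.499 0.201 0.   ]
vial top [0.497 0.213 0.051] [0.503 0.212 0.051]
small [0.567 0.31  0.   ] [0.571 0.301 0.   ]
cap [0.407 0.296 0.008]
marker [0.311 0.249 0.008] [0.367 0.146 0.008]
beaker [ 0.689  0.192 -0.   ] [0.686 0.178 0.   ]
[242.6, 114.8, 106.4, 96.6] 0.75
scene []
[249.3, 162.0, 125.7, 142.6] 0.56
side [([232.1, 158.6, 5.2, 14.1], 0.68)]
```

```bash
cat > fit.py <<'E'
from h import *
from scipy.optimize import minimize
th=np.linspace(-.108,np.pi+.108,40)
prof=[( -r*np.cos(t),18+r*np.sin(t)) for t in th for r in [169]]
prof=[(np.clip(x,-166,166),max(z,0)) for x,z in prof]+[(-166,0),(166,0)]
L=np.array([(x,y,z) for x,z in prof for y in(-127,127)])/1000.
def pose(p,P):
    c,s=np.cos(p[2]),np.sin(p[2]); return P@np.array([[c,s,0],[-s,c,0],[0,0,1]])+[p[0],p[1],0]
def sil(p,c):
    q=proj(c,pose(p,L)); h=cv2.convexHull(q.astype(np.float32)); m=np.zeros((384*4,512*4),np.uint8)
    cv2.fillConvexPoly(m,np.round(h*4+1.5).astype(int),255); return cv2.resize(m,(512,384),interpolation=cv2.INTER_AREA)/255.
E
cat > f1.py <<'E'
from fit import *
M={c:np.load(f'cab_{c}.npy') for c in['scene','side']}
V={c:np.ones((384,512)) for c in M}
# scene valid: left part not hidden by arm; side valid: not hidden by the PC
vv,uu=np.mgrid[:384,:512]
V['scene'][(vv>170)&(uu>270)]=0; V['scene'][uu>330]=0
V['side'][(uu>335)&(vv>205)]=0
V['side'][uu>365]=0
def cost(p): return sum((np.abs(sil(p,c)-M[c])*V[c]).sum() for c in M)
best=None
for yaw in [.1,.2,.3]:
    r=minimize(cost,[.64,-.18,yaw],method='Nelder-Mead',options=dict(initial_simplex=np.array([[.65,-.18,yaw],[.68,-.18,yaw],[.65,-.15,yaw],[.65,-.18,yaw+.1]]),xatol=1e-4,fatol=.1))
    print(r.x,r.fun)
    if best is None or r.fun<best.fun: best=r
p=best.x
for c in M:
    im=cv2.imread(f'pics/{c}0.png'); im[M[c].astype(bool)]//=2
    im=cv2.resize(im,None,fx=4,fy=4,interpolation=cv2.INTER_CUBIC)
    for y in(-127,127):
        q=proj(c,pose(p,np.array([(x,y,z) for x,z in prof])/1000))*4+1.5
        cv2.polylines(im,[q[:40].round().astype(int).reshape(-1,1,2)],True,(0,0,255),1)
    for seg in [[(-157,-115,40),(-157,115,40)],[(-166,-127,0),(-166,127,0)]]:
        q=proj(c,pose(p,np.array(seg)/1000))*4+1.5; cv2.line(im,*[tuple(map(int,a)) for a in q],(0,255,0),1)
    if c=='scene': o=im[430:900,920:1520]
    else: o=im[600:1200,950:1550]
    cv2.imwrite(f'pics/fit_{c}.png',o)
E
python3 f1.py
```

```text
[ 0.64566046 -0.18003414  0.16683775] 878.521568627451
[ 0.64521986 -0.17955114  0.17006457] 877.0313725490196
[ 0.64582881 -0.18001188  0.16346326] 880.8
```

View pics/fit_side.png

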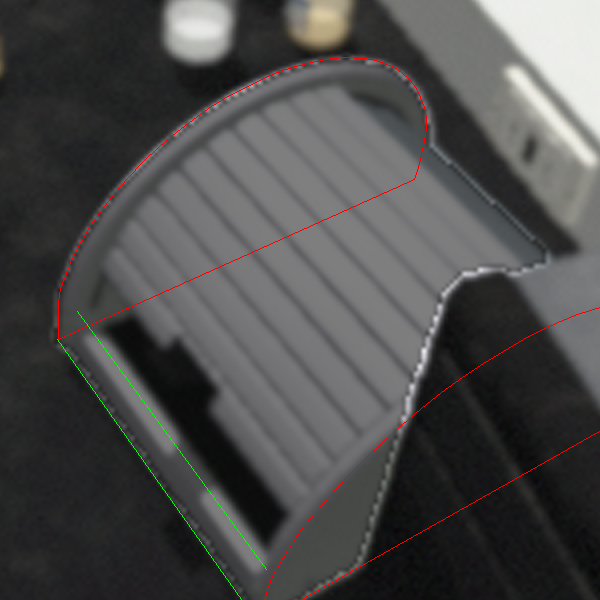

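View pics/fit_scene.png

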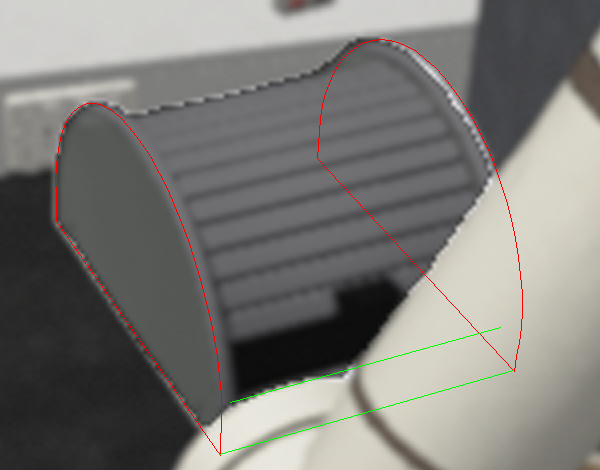

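Run:
```python
from fit import *
p=[.6455,-.1797,.17]
for q in [0,.1,.2,.3,.4,.5]:
    ph=1.325-q; P=pose(p,np.array([[-.179*np.sin(ph),0,.018+.179*np.cos(ph)]]))
    print(q,P.round(3),proj('side',P).round(1))
for z in [.3,.4,.45,.5]: print(z,onz('side',(352,218),z).round(3))
print(onz('side',(130+560*.4,120+240*.4),.4))
```

```text
0 [[ 0.474 -0.209  0.062]] [[273.6 255.4]]
0.1 [[ 0.48  -0.208  0.079]] [[275.7 250.7]]
0.2 [[ 0.486 -0.207  0.095]] [[278.4 245.7]]
0.3 [[ 0.495 -0.206  0.111]] [[281.6 240.6]]
0.4 [[ 0.505 -0.204  0.126]] [[285.4 235.4]]
0.5 [[ 0.516 -0.202  0.139]] [[289.8 230.1]]
0.3 [ 0.579 -0.327  0.3  ]
0.4 [ 0.515 -0.394  0.4  ]
0.45 [ 0.483 -0.427  0.45 ]
0.5 [ 0.452 -0.461  0.5  ]
[ 0.52047238 -0.39109689  0.4       ]
```

View pics/side0.png

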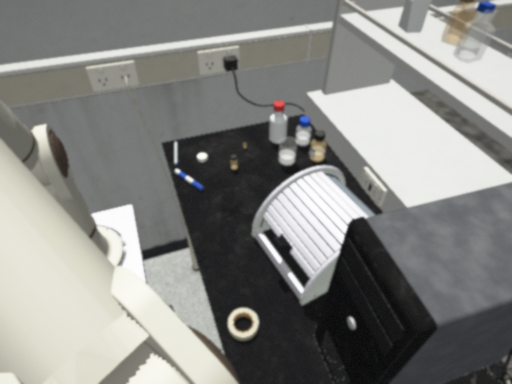

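Call:
drive_tool:
  twist:
    - [0,0,-1]
    - [0,0,-1]
    - [0,0,-1]
    - [0,0,-1]
    - [0,0,-1]
    - [0,0,-1]
    - [0,0,-1]
    - [0,0,-1]
  travel:
    - [15,45,30]
    - [20,55,25]
    - [25,55,20]
    - [25,55,15]
    - [25,55,10]
    - [30,55,10]
    - [30,55,10]
    - [30,45,5]
  jaw: [1,1,1,1,1,1,1,1]

```text
time: 2.7
tcp_pos: [0.397, -0.1966, 0.3523]
orientation: [-3.14, -0.004, -1.412]
ft_force: [1.1, -0.5, 0.3]
gripper_width: 0.0916
```

```bash
cat >> h.py <<'E'
def tool():
    s=ctrl.observe(); T=np.eye(4); T[:3,:3]=R.from_euler('xyz',s['orientation']).as_matrix(); T[:3,3]=s['tcp_pos']; return T
def wproj(T,P):
    c,f=cam('wrist'); W=np.linalg.inv(T@np.array(c['tool_from_camera']))
    q=np.asarray(P,float)@W[:3,:3].T+W[:3,3]; r=np.hypot(q[:,0],q[:,1]); a=np.arctan2(r,q[:,2])
    return np.c_[c['cx']+f*a*q[:,0]/r,c['cy']+f*a*q[:,1]/r]
def wray(T,uv):
    c,f=cam('wrist'); W=T@np.array(c['tool_from_camera']); d=np.array([uv[0]-c['cx'],uv[1]-c['cy']])/f
    a=np.hypot(*d); v=np.array([*(np.sin(a)*d/a),np.cos(a)]); return W[:3,3],W[:3,:3]@v
def wonz(T,uv,z):
    o,d=wray(T,uv); return o+d*(z-o[2])/d[2]
def wsnap(name):
    T=tool(); np.save(f'pics/{name}.npy',T); snap('wrist',name); return T
E
python3 - <<'E'
from h import *
wsnap('w1'); snap('scene','scene1'); snap('side','side1')
print(ctrl.observe()['joint_positions'].round(2))
E
```

```text
[ 1.16  0.   -0.76  1.86  0.    1.27 -1.  ]
```

View pics/w1.png

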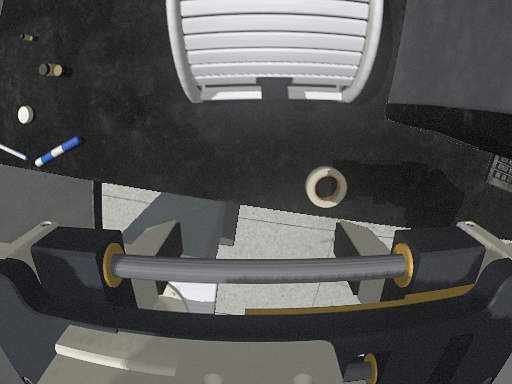

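View pics/scene1.png

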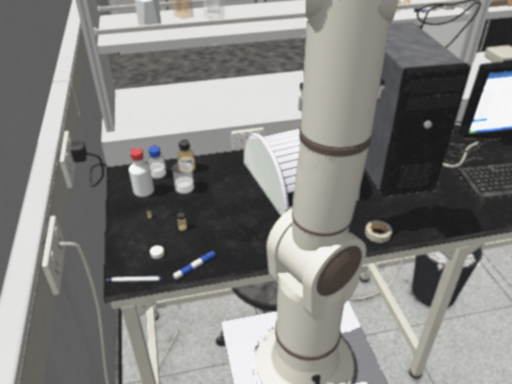

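View pics/side1.png

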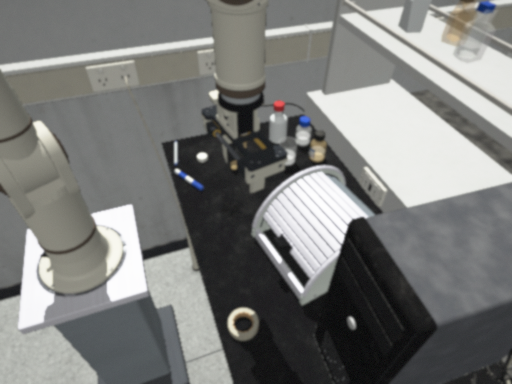

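Run:
```python
import cv2
a=cv2.imread('pics/w1.png')
cv2.imwrite('pics/w1c.png',cv2.resize(a[0:115,155:395],(800,383),interpolation=cv2.INTER_CUBIC))
cv2.imwrite('pics/w1d.png',cv2.resize(a[20:170,0:120],(480,600),interpolation=cv2.INTER_CUBIC))
```

```text
(no output)
```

View pics/w1c.png

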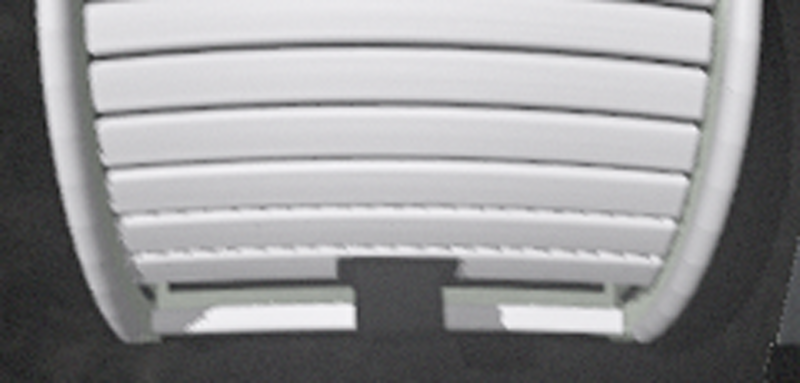

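View pics/w1d.png

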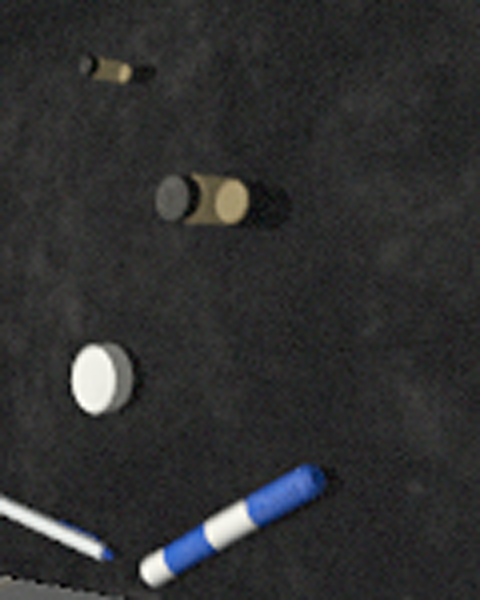

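```bash
cat > f2.py <<'E'
from fit import *
T=np.load('pics/w1.npy'); f=lambda u,v:(155+u*.3,v*.3)
l=wonz(T,f(154,333),.04); r=wonz(T,f(629,333),.04); print(l,r,np.linalg.norm(l-r))
d=l-r; yaw=np.arctan2(d[1],d[0])-np.pi/2; m=(l+r)/2; print('yaw',yaw, 'origin',m[:2]+.163*np.array([np.cos(yaw),np.sin(yaw)]))
p=[*(m[:2]+.163*np.array([np.cos(yaw),np.sin(yaw)])),yaw]
for q in np.arange(0.1,.5,.05):
    ph=1.325-q
    def pt(rad,t,y): # radial, tangential(opening), y
        return [-rad*np.sin(ph)+t*np.cos(ph),y,.018+rad*np.cos(ph)+t*np.sin(ph)]
    P=pose(p,np.array([pt(.159,-.011,.1),pt(.159,.007,.018),pt(.193,.007,.018),pt(.193,.007,-.018),pt(.193,-.007,.018),pt(.159,.011,.1)]))
    print(round(q,2),((wproj(T,P)-[155,0])/.3).round(0).tolist())
vt=wonz(T,(176/4,20+198/4),.051); vb=wonz(T,(232/4,20+201/4),0); print('vial',vt,vb)
s=wonz(T,(87/4,20+66/4),.034); print('small',s); print('cap',wonz(T,(96/4,20+378/4),.016))
E
python3 f2.py
```

```text
[ 0.46624523 -0.09619867  0.04      ] [ 0.50482509 -0.32049256  0.04      ] 0.22758768162592574
yaw 0.1703389864362881 origin [ 0.64617612 -0.18071443]
0.1 [[175.0, 310.0], [358.0, 290.0], [359.0, 363.0], [444.0, 363.0], [358.0, 374.0], [167.0, 291.0]]
0.15 [[172.0, 304.0], [358.0, 281.0], [359.0, 354.0], [446.0, 354.0], [359.0, 367.0], [164.0, 283.0]]
0.2 [[169.0, 297.0], [358.0, 272.0], [359.0, 344.0], [449.0, 344.0], [359.0, 359.0], [161.0, 273.0]]
0.25 [[166.0, 289.0], [358.0, 261.0], [360.0, 332.0], [451.0, 333.0], [359.0, 349.0], [157.0, 262.0]]
0.3 [[163.0, 280.0], [359.0, 249.0], [360.0, 319.0], [453.0, 319.0], [360.0, 338.0], [154.0, 250.0]]
0.35 [[160.0, 270.0], [359.0, 237.0], [360.0, 304.0], [456.0, 304.0], [360.0, 325.0], [151.0, 237.0]]
0.4 [[157.0, 259.0], [359.0, 223.0], [361.0, 287.0], [458.0, 288.0], [360.0, 311.0], [148.0, 223.0]]
0.45 [[154.0, 247.0], [359.0, 208.0], [361.0, 269.0], [460.0, 270.0], [361.0, 295.0], [145.0, 207.0]]
vial [0.50145851 0.21446757 0.051     ] [0.50286232 0.21877239 0.        ]
small [0.57290025 0.30865726 0.034     ]
cap [0.41065048 0.29448678 0.016     ]
```

Call:
drive_tool:
  twist:
    - [0.4,-2.3,0.1]
    - [0.4,-2.3,0.1]
    - [0.4,-2.3,0.1]
    - [0.4,-2.3,0.1]
    - [0.4,-2.3,0.1]
    - [0,0,0]
  travel:
    - [17,-2,-38]
    - [17,-3,-38]
    - [17,-2,-38]
    - [16,-3,-38]
    - [16,-2,-38]
    - [0,0,0]
  jaw: [1,1,1,1,1,1]

```text
time: 3.6
tcp_pos: [0.4791, -0.2161, 0.1564]
orientation: [-2.932, -0.008, -1.407]
ft_force: [0.2, -0.9, 0.5]
gripper_width: 0.092
```

```bash
cat > g.py <<'E'
from fit import *
p=[.6462,-.1805,.1703]
def tgt(q,tau,rad=.184,back=0):
    ph=1.325-q; g=np.array([-rad*np.sin(ph),0,.018+rad*np.cos(ph)])
    P=g+(.019-back)*np.array([np.sin(tau),0,-np.cos(tau)])
    z=np.array([np.sin(tau),0,-np.cos(tau)]); x=np.array([0,-1.,0]); y=np.cross(z,x)
    Rz=R.from_euler('z',p[2]).as_matrix(); return pose(p,P[None])[0],Rz@np.c_[x,y,z]
def delta(P,Rm):
    T=tool(); return np.round((P-T[:3,3])*1000,1), np.round(np.degrees(R.from_matrix(Rm@T[:3,:3].T).as_rotvec()),1)
E
python3 - <<'E'
from g import *
print(delta(*tgt(.28,.2))); print(tgt(.28,.2)[0],ctrl.observe()['joint_positions'].round(2))
T=wsnap('w2'); snap('side','side2')
E
```

```text
(array([ 14. ,   9.3, -64.6]), array([0.3, 0.6, 0.3]))
[ 0.49307621 -0.20683204  0.09172869] [ 1.08  0.32 -0.72  2.07  0.17  0.65 -1.13]
```

View pics/w2.png

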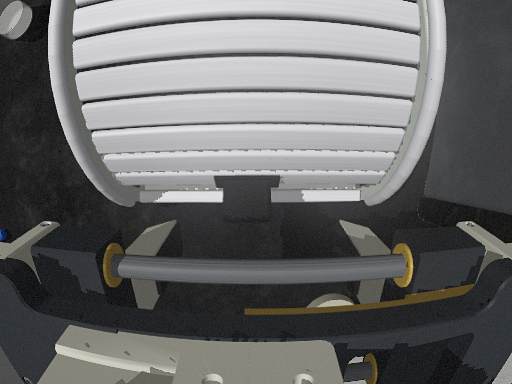

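View pics/side2.png

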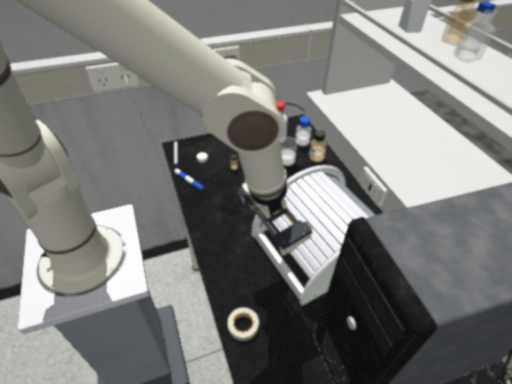

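Run:
```python
from g import *
T=np.load('pics/w2.npy')
for q in [.2,.25,.3,.35]:
    ph=1.325-q
    pt=lambda rad,t,y:[-rad*np.sin(ph)+t*np.cos(ph),y,.018+rad*np.cos(ph)+t*np.sin(ph)]
    P=pose(p,np.array([pt(.193,.007,.018),pt(.193,.007,-.018),pt(.193,-.007,.018),pt(.193,-.007,-.018),pt(.159,.011,.09),pt(.159,-.011,.09)]))
    print(q,wproj(T,P).round(0).tolist())
im=cv2.imread('pics/w2.png')[150:250,120:380]; cv2.imwrite('pics/w2c.png',cv2.resize(cv2.convertScaleAbs(im,alpha=1.5,beta=30),(780,300),interpolation=cv2.INTER_CUBIC))
```

```text
0.2 [[225.0, 222.0], [272.0, 222.0], [226.0, 227.0], [271.0, 226.0], [139.0, 180.0], [148.0, 189.0]]
0.25 [[223.0, 218.0], [273.0, 218.0], [225.0, 224.0], [272.0, 224.0], [136.0, 175.0], [145.0, 186.0]]
0.3 [[222.0, 213.0], [274.0, 213.0], [224.0, 220.0], [273.0, 220.0], [133.0, 170.0], [142.0, 183.0]]
0.35 [[220.0, 207.0], [274.0, 206.0], [223.0, 215.0], [273.0, 215.0], [129.0, 163.0], [139.0, 179.0]]
```

View pics/w2c.png

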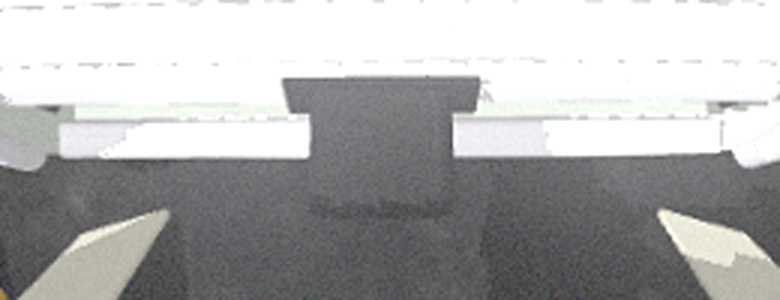

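Run:
```python
from g import *
print(delta(*tgt(.27,.2,.186)))
```

```text
(array([  9. ,   9.5, -68.6]), array([0.6, 0.9, 0.3]))
```

Call:
drive_tool:
  twist:
    - [0.4,0.7,0.3]
    - [0,0,0]
    - [0,0,0]
    - [0,0,0]
    - [0,0,0]
  travel:
    - [4,9,-20]
    - [3,0,-24]
    - [3,0,-24]
    - [0,0,0]
    - [0,0,0]
  jaw: [1,1,1,1,1]

```text
time: 4.32
tcp_pos: [0.4973, -0.214, 0.1014]
orientation: [-2.93, -0.018, -1.404]
ft_force: [0.6, 0.6, 0.1]
gripper_width: 0.0919
```

Run:
```python
from g import *
wsnap('w3')
print(delta(*tgt(.27,.2,.186)),ctrl.observe()['ft_force'])
```

```text
(array([ -6.8,   6.8, -10.2]), array([0.9, 0.8, 0.2])) [ 0.09654082 -0.46142217  0.49656266]
```

View pics/w3.png

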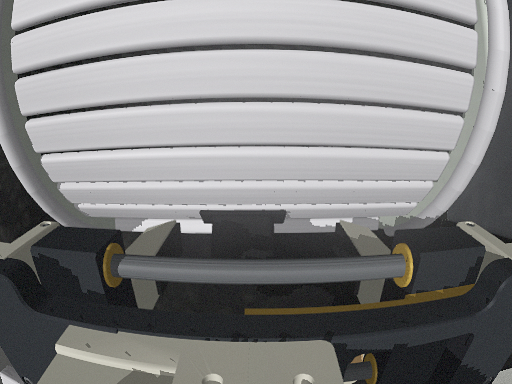

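Call:
drive_tool:
  twist:
    - [0.6,0.6,0.2]
    - [0,0,0]
  travel:
    - [-7,8,-10]
    - [0,0,0]
  jaw: [1,1]

```text
time: 4.62
tcp_pos: [0.4902, -0.2063, 0.0925]
orientation: [-2.938, -0.008, -1.401]
ft_force: [-0.4, 0.4, -0.7]
gripper_width: 0.0918
```

Run:
```python
from g import *
print(delta(*tgt(.27,.2,.186)),ctrl.observe()['ft_force'],ctrl.observe()['tcp_pos'])
wsnap('w4')
```

```text
(array([ 0.2, -1. , -1.4]), array([0.4, 0.3, 0. ])) [-0.35226073  0.40841626 -0.74417091] [ 0.49021511 -0.20630585  0.09252918]
```

View pics/w4.png

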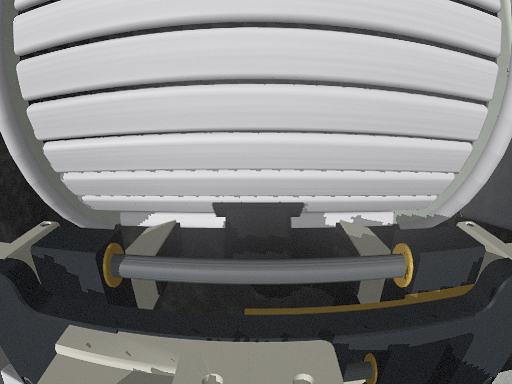

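Pull is centred between the fingers (col 258). Close.

Call:
drive_tool:
  twist:
    - [0,0,0]
    - [0,0,0]
    - [0,0,0]
    - [0,0,0]
  travel:
    - [0,0,0]
    - [0,0,0]
    - [0,0,0]
    - [0,0,0]
  jaw: [-1,-1,-1,-1]

```text
time: 5.18
tcp_pos: [0.4914, -0.2071, 0.0933]
orientation: [-2.936, -0.009, -1.402]
ft_force: [0.5, -0.2, -0.2]
gripper_width: 0.0563
```

Run:
```python
from g import *
print(delta(*tgt(.27,.2,.186)),ctrl.observe()['tcp_pos'])
prev=tgt(.27,.2,.186)[0]
for q in np.arange(.34,1.32,.06):
    P=tgt(q,.2,.186)[0]; print(round(q,2),((P-prev)*1000).round(1),P.round(4)); prev=P
```

```text
(array([-0.9, -0.2, -2.2]), array([0.5, 0.4, 0.1])) [ 0.49137391 -0.20707442  0.09331496]
0.34 [ 6.7  1.2 11.1] [ 0.4972 -0.2061  0.1022]
0.4 [6.4 1.1 9.1] [ 0.5035 -0.205   0.1113]
0.46 [6.9 1.2 8.7] [ 0.5104 -0.2039  0.12  ]
0.52 [7.4 1.3 8.3] [ 0.5178 -0.2026  0.1283]
0.58 [7.9 1.4 7.8] [ 0.5256 -0.2012  0.1361]
0.64 [8.3 1.4 7.3] [ 0.5339 -0.1998  0.1434]
0.7 [8.7 1.5 6.8] [ 0.5427 -0.1983  0.1502]
0.76 [9.1 1.6 6.3] [ 0.5518 -0.1967  0.1565]
0.82 [9.5 1.6 5.7] [ 0.5612 -0.1951  0.1622]
0.88 [9.8 1.7 5.1] [ 0.571  -0.1934  0.1673]
0.94 [10.1  1.7  4.5] [ 0.5811 -0.1917  0.1718]
1.0 [10.3  1.8  3.9] [ 0.5914 -0.1899  0.1756]
1.06 [10.5  1.8  3.2] [ 0.6019 -0.1881  0.1789]
1.12 [10.7  1.8  2.6] [ 0.6126 -0.1863  0.1815]
1.18 [10.8  1.9  1.9] [ 0.6234 -0.1844  0.1834]
1.24 [10.9  1.9  1.3] [ 0.6344 -0.1825  0.1847]
1.3 [11.   1.9  0.6] [ 0.6453 -0.1806  0.1853]
```

Call:
drive_tool:
  twist:
    - [0,0,0]
    - [0,0,0]
    - [0,0,0]
    - [0,0,0]
  travel:
    - [0,0,0]
    - [0,0,0]
    - [0,0,0]
    - [0,0,0]
  jaw: [-1,-1,-1,-1]

```text
time: 5.68
tcp_pos: [0.4912, -0.2063, 0.0932]
orientation: [-2.936, -0.008, -1.401]
ft_force: [0.2, -0.0, 0.6]
gripper_width: 0.0353
```

Call:
drive_tool:
  twist:
    - [0,0,0]
    - [0,0,0]
    - [0,0,0]
    - [0,0,0]
  travel:
    - [6,1,9]
    - [6,1,9]
    - [7,1,9]
    - [7,1,8]
  jaw: [-1,-1,-1,-1]

```text
time: 6.18
tcp_pos: [0.5149, -0.2022, 0.1273]
orientation: [-2.943, -0.004, -1.402]
ft_force: [1.8, -0.9, -11.3]
gripper_width: 0.0359
```

```bash
cat > st.py <<'E'
from g import *
s=ctrl.observe(); T=tool(); c,sn=np.cos(p[2]),np.sin(p[2]); g=T[:3,3]-.019*T[:3,2]
d=g-np.array([p[0],p[1],0]); x=c*d[0]+sn*d[1]; y=-sn*d[0]+c*d[1]; z=d[2]-.018
print('grip cab',np.round([x,y,d[2]],4),'rad',round(np.hypot(x,z),4),'q',round(1.325-np.arctan2(-x,z),3),'F',s['ft_force'].round(1),'w',s['gripper_width'].round(4),'j',s['joint_positions'].round(2),'t',s['time'])
import sys
print('tilt',np.arcsin(T[:3,2]@[c,sn,0]).round(3))
for a in sys.argv[1:]: print(a,delta(*tgt(float(a),.2,.186)))
E
python3 st.py .45 .51
```

```text
Traceback (most recent call last):
  File "st.py", line 4, in <module>
    print('grip cab',np.round([x,y,d[2]],4),'rad',round(np.hypot(x,z),4),'q',round(1.325-np.arctan2(-x,z),3),'F',s['ft_force'].round(1),'w',s['gripper_width'].round(4),'j',s['joint_positions'].round(2),'t',s['time'])
                                                                                                                                            ^^^^^^^^^^^^^^^^^^^^^^^^
AttributeError: 'float' object has no attribute 'round'
```

```bash
sed -i "s/s\['gripper_width'\].round(4)/round(s['gripper_width'],4)/" st.py; python3 st.py .8 .85
```

```text
grip cab [-0.1368  0.001   0.1459] rad 0.1873 q 0.506 F [  1.8  -0.9 -11.3] w 0.0359 j [ 0.95  0.41 -0.66  2.03  0.27  0.62 -1.26] t 6.175
tilt 0.199
.8 (array([43.1,  6.5, 33. ]), array([ 0.3, -0. ,  0.1]))
.85 (array([51.2,  7.9, 37.5]), array([ 0.3, -0. ,  0.1]))
```

Call:
drive_tool:
  twist:
    - [0,0,0]
    - [0,0,0]
    - [0,0,0]
    - [0,0,0]
  travel:
    - [10,2,9.5]
    - [11,2,9]
    - [12,2,8]
    - [12.5,2,7.5]
  jaw: [-1,-1,-1,-1]

```text
time: 6.68
tcp_pos: [0.559, -0.1946, 0.1628]
orientation: [-2.951, -0.004, -1.404]
ft_force: [-1.2, -1.4, -8.2]
gripper_width: 0.0356
```

```bash
python3 st.py .9 1.0 1.1
```

```text
grip cab [-0.0919  0.001   0.1815] rad 0.1876 q 0.813 F [-1.2 -1.4 -8.2] w 0.0356 j [ 0.89  0.42 -0.67  1.91  0.27  0.74 -1.3 ] t 6.675
tilt 0.19
.9 (array([15.3,  1.7,  6. ]), array([ 0.3, -0.5,  0.2]))
1.0 (array([32.3,  4.7, 12.8]), array([ 0.3, -0.5,  0.2]))
1.1 (array([50. ,  7.7, 17.8]), array([ 0.3, -0.5,  0.2]))
```

Call:
drive_tool:
  twist:
    - [0,0,0]
    - [0,0,0]
    - [0,0,0]
    - [0,0,0]
    - [0,0,0]
  travel:
    - [15,2,6.5]
    - [16,2.5,6]
    - [17,2.5,5]
    - [17,3,4]
    - [15,2.5,2]
  jaw: [-1,-1,-1,-1,-1]

```text
time: 7.3
tcp_pos: [0.6397, -0.1808, 0.1878]
orientation: [-2.96, -0.003, -1.404]
ft_force: [-3.0, -2.1, -6.3]
gripper_width: 0.0355
```

```bash
python3 st.py 1.3 1.32
```

```text
grip cab [-0.0099  0.0009  0.2065] rad 0.1887 q 1.272 F [-3.  -2.1 -6.3] w 0.0355 j [ 0.75  0.51 -0.64  1.7   0.31  0.86 -1.39] t 7.3
tilt 0.182
1.3 (array([ 5.7,  0.2, -2.5]), array([ 0.3, -1. ,  0.2]))
1.32 (array([ 9.3,  0.8, -2.4]), array([ 0.3, -1. ,  0.2]))
```

Call:
drive_tool:
  twist:
    - [0,0,0]
    - [0,0,0]
    - [0,0,0]
  travel:
    - [7,1,0]
    - [4,0.5,0]
    - [0,0,0]
  jaw: [-1,-1,-1]

```text
time: 7.68
tcp_pos: [0.6476, -0.1795, 0.1882]
orientation: [-2.97, -0.002, -1.405]
ft_force: [1.2, -1.5, -10.0]
gripper_width: 0.0357
```

```bash
python3 st.py 1.3
```

```text
grip cab [-0.0017  0.0008  0.2069] rad 0.189 q 1.316 F [  1.2  -1.5 -10. ] w 0.0357 j [ 0.73  0.53 -0.63  1.68  0.32  0.88 -1.4 ] t 7.675
tilt 0.172
1.3 (array([-2.2, -1.2, -2.9]), array([ 0.4, -1.6,  0.2]))
```

Call:
drive_tool:
  twist:
    - [0,0,0]
    - [0,0,0]
    - [0,0,0]
    - [0,0,0]
    - [0,0,0]
    - [0,0,0]
    - [0,0,0]
  travel:
    - [0,0,-1]
    - [0,0,0]
    - [0,0,0]
    - [0,0,0]
    - [-6,-1,30]
    - [-10,10,50]
    - [-25,50,40]
  jaw: [1,1,1,1,1,1,1]

```text
time: 8.55
tcp_pos: [0.6143, -0.1254, 0.3086]
orientation: [-2.959, -0.001, -1.41]
ft_force: [0.6, 1.7, 0.9]
gripper_width: 0.0913
```

```bash
python3 st.py
python3 - <<'E'
from h import *
snap('side','side3')
E
```

```text
grip cab [-0.0255  0.0598  0.3273] rad 0.3103 q 1.243 F [0.6 1.7 0.9] w 0.0913 j [ 0.77  0.33 -0.72  1.67  0.19  1.05 -1.4 ] t 8.55
tilt 0.183
```

View pics/side3.png

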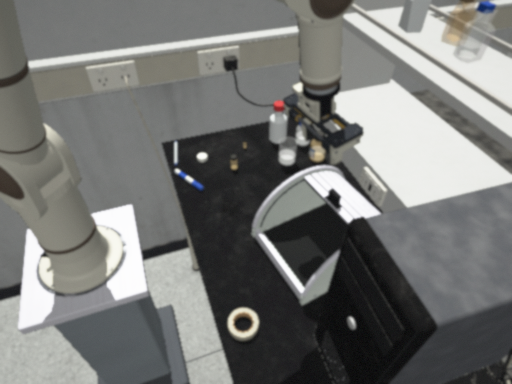

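Call:
drive_tool:
  twist:
    - [-0.3,1.7,0]
    - [-0.3,1.7,0]
    - [-0.3,1.7,0]
    - [-0.3,1.7,0]
    - [-0.3,1.7,0]
    - [-0.3,1.7,0]
    - [0,0,0]
  travel:
    - [-19,56,0]
    - [-19,56,-5]
    - [-19,56,-20]
    - [-19,56,-30]
    - [-19,56,-30]
    - [-19,56,-30]
    - [0,0,0]
  jaw: [1,1,1,1,1,1,1]

```text
time: 9.48
tcp_pos: [0.5033, 0.2153, 0.2085]
orientation: [-3.125, -0.005, -1.394]
ft_force: [0.1, 0.6, 0.1]
gripper_width: 0.0919
```

```bash
python3 st.py
python3 - <<'E'
from h import *
T=wsnap('w5'); print(T.round(3))
for l in ['vial','small_vial']: print(l,ctrl.spot_in(l,'wrist'))
E
```

```text
grip cab [-0.074   0.4144  0.2275] rad 0.2222 q 0.985 F [0.1 0.6 0.1] w 0.0919 j [ 0.19  0.41 -0.81  1.83  0.35  1.04 -2.15] t 9.475
tilt 0.016
[[ 0.176 -0.984  0.017  0.503]
 [-0.984 -0.176 -0.002  0.215]
 [ 0.005 -0.016 -1.     0.208]
 [ 0.     0.     0.     1.   ]]
vial [{'bbox': [242.2, 161.4, 24.7, 24.6], 'score': 0.72}]
small_vial [{'bbox': [181.7, 95.8, 12.5, 10.5], 'score': 0.55}]
```

View pics/w5.png

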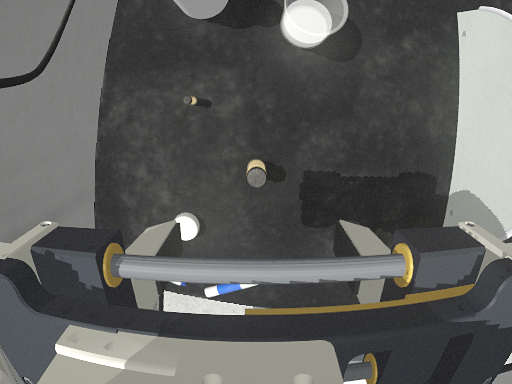

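Run:
```python
from h import *
T=np.load('pics/w5.npy')
im=cv2.imread('pics/w5.png')[140:205,215:300]; cv2.imwrite('pics/w5c.png',cv2.resize(im,(765,585),interpolation=cv2.INTER_CUBIC))
print(wonz(T,(257,177),.051),wonz(T,(256,166),0)); P=wproj(T,[[.501,.214,.051],[.501,.214,0]]);print(P)
```

```text
[0.50243374 0.21532552 0.051     ] [0.50449475 0.21684605 0.        ]
[[257.95679726 178.45506678]
 [257.7282341  169.05070769]]
```

View pics/w5c.png

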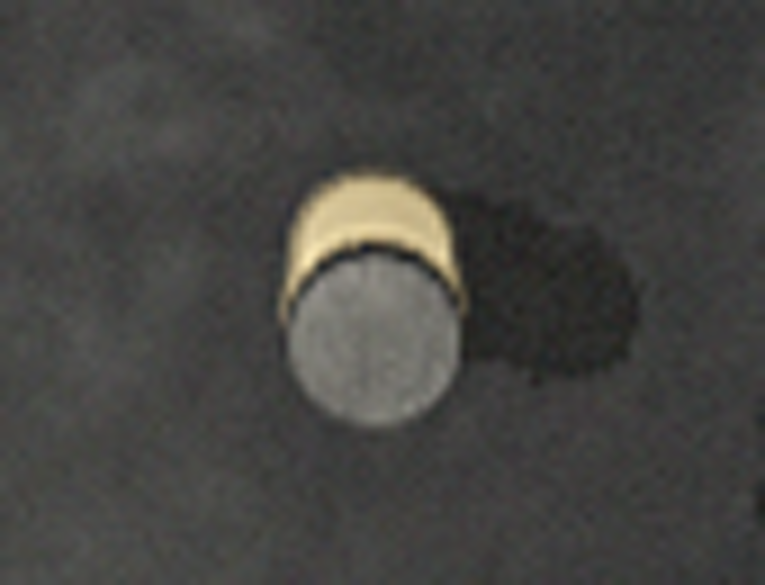

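Call:
drive_tool:
  twist:
    - [-0.1,0.9,0]
    - [0,0,0]
    - [0,0,0]
    - [0,0,0]
    - [0,0,0]
    - [0,0,0]
  travel:
    - [-1,0,-40]
    - [0,0,-40]
    - [0,0,-40]
    - [0,0,-40]
    - [0,0,-20]
    - [0,0,0]
  jaw: [1,1,1,1,1,1]

```text
time: 10.38
tcp_pos: [0.518, 0.1973, 0.031]
orientation: [-3.122, -0.012, -1.426]
ft_force: [0.5, 0.3, 1.1]
gripper_width: 0.0917
```

```bash
python3 st.py
python3 - <<'E'
from h import *
T=wsnap('w6'); print(T.round(3))
E
```

```text
grip cab [-0.0627  0.3943  0.05  ] rad 0.0704 q 0.227 F [0.5 0.3 1.1] w 0.0917 j [ 0.07  0.65 -0.63  1.93  0.59  0.73 -2.34] t 10.375
tilt 0.019
[[ 0.144 -0.989  0.021  0.518]
 [-0.989 -0.144 -0.009  0.197]
 [ 0.012 -0.02  -1.     0.031]
 [ 0.     0.     0.     1.   ]]
```

View pics/w6.png

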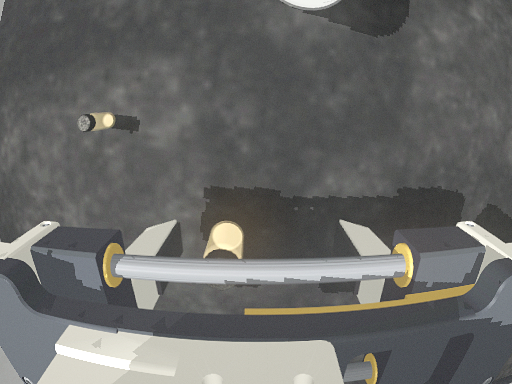

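Call:
drive_tool:
  twist:
    - [-0.1,1,1.5]
    - [0,0,0]
    - [0,0,0]
  travel:
    - [-16,18,0]
    - [0,0,-10]
    - [0,0,0]
  jaw: [1,1,1]

```text
time: 10.8
tcp_pos: [0.5041, 0.2187, 0.0252]
orientation: [-3.133, -0.009, -1.397]
ft_force: [0.1, -0.1, -0.0]
gripper_width: 0.0921
```

```bash
python3 st.py
python3 - <<'E'
from h import *
T=wsnap('w7'); print(T.round(4)); print(wproj(T,[[.502,.2155,0],[.502,.2155,.03]]))
E
```

```text
grip cab [-0.0726  0.4177  0.0442] rad 0.0771 q 0.1 F [ 0.1 -0.1 -0. ] w 0.0921 j [ 0.03  0.67 -0.63  1.93  0.6   0.73 -2.36] t 10.8
tilt 0.009
[[ 0.1725 -0.985   0.0102  0.5041]
 [-0.985  -0.1726 -0.0071  0.2187]
 [ 0.0088 -0.0088 -0.9999  0.0252]
 [ 0.      0.      0.      1.    ]]
[[261.66800446 224.22910375]
 [262.76513757 244.14208283]]
```

View pics/w7.png

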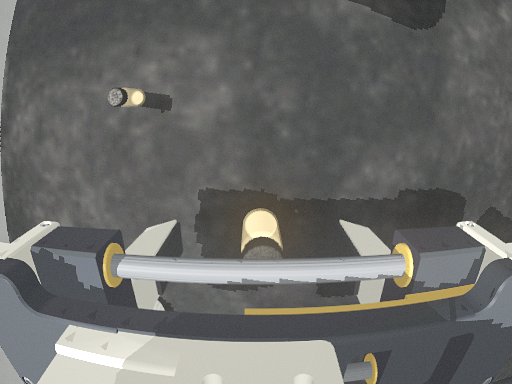

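Call:
drive_tool:
  twist:
    - [0,0.5,0]
    - [0,0,0]
  travel:
    - [-2,-3,-16]
    - [0,0,0]
  jaw: [1,1]

```text
time: 11.1
tcp_pos: [0.5025, 0.2157, 0.0087]
orientation: [-3.141, -0.007, -1.397]
ft_force: [-0.6, -0.0, -0.5]
gripper_width: 0.0921
```

```bash
python3 st.py
```

```text
grip cab [-0.0745  0.415   0.0277] rad 0.0751 q -0.117 F [-0.6 -0.  -0.5] w 0.0921 j [ 0.02  0.69 -0.62  1.94  0.62  0.71 -2.37] t 11.1
tilt 0.001
```

Call:
drive_tool:
  twist:
    - [0,0,0]
    - [0,0,0]
    - [0,0,0]
    - [0,0,0]
    - [0,0,0]
    - [0,0,0]
    - [0,0,0]
    - [0,0,0]
  travel:
    - [0,0,0]
    - [0,0,0]
    - [0,0,0]
    - [0,0,0]
    - [0,0,0]
    - [0,0,0]
    - [0,0,0]
    - [0,0,0]
  jaw: [-1,-1,-1,-1,-1,-1,-1,-1]

```text
time: 12.1
tcp_pos: [0.5029, 0.2156, 0.0089]
orientation: [-3.14, -0.007, -1.398]
ft_force: [-0.4, -0.3, -0.1]
gripper_width: 0.0223
```

Call:
drive_tool:
  twist:
    - [0,0,0]
    - [0,0,0]
    - [0,0,0]
  travel:
    - [0,0,0]
    - [0,0,0]
    - [0,0,0]
  jaw: [-1,-1,-1]

```text
time: 12.48
tcp_pos: [0.5029, 0.2156, 0.0088]
orientation: [-3.14, -0.007, -1.398]
ft_force: [0.3, -0.6, 0.1]
gripper_width: 0.0225
```

```bash
python3 st.py
```

```text
grip cab [-0.0741  0.4148  0.0278] rad 0.0748 q -0.114 F [ 0.3 -0.6  0.1] w 0.0225 j [ 0.02  0.69 -0.62  1.94  0.62  0.71 -2.37] t 12.475
tilt 0.001
```

Call:
drive_tool:
  twist:
    - [0,0,0]
    - [0,0,0]
    - [0,0,0]
    - [0,0,0]
    - [0,0,0]
    - [0,0,0]
    - [0,0,0]
    - [0,0,0]
  travel:
    - [0,0,25]
    - [0,0,45]
    - [0,0,50]
    - [0,0,55]
    - [0,-15,50]
    - [5,-35,20]
    - [10,-45,0]
    - [10,-50,0]
  jaw: [-1,-1,-1,-1,-1,-1,-1,-1]

```text
time: 13.48
tcp_pos: [0.5245, 0.0717, 0.2619]
orientation: [-3.14, -0.007, -1.386]
ft_force: [1.4, -0.5, -0.5]
gripper_width: 0.0227
```

```bash
python3 st.py
python3 - <<'E'
from h import *
wsnap('w8')
E
```

```text
grip cab [-0.0772  0.2693  0.2809] rad 0.274 q 1.039 F [ 1.4 -0.5 -0.5] w 0.0227 j [ 0.49  0.31 -0.82  1.8   0.26  1.13 -1.8 ] t 13.475
tilt 0.001
```

View pics/w8.png

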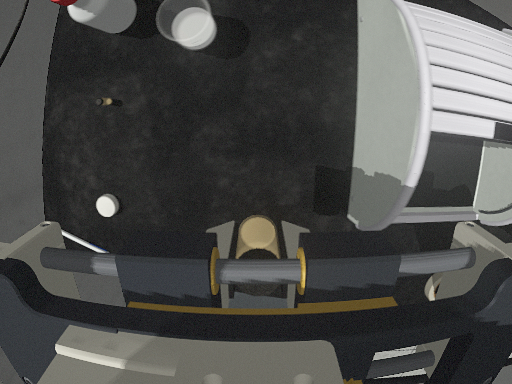

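Vial is held upright at (258,232) between the fingers. On to the cabinet.

Call:
drive_tool:
  twist:
    - [0,0,0]
    - [0,0,0]
    - [0,0,0]
    - [0,0,-0.5]
    - [0,0,-0.4]
    - [0,0,0]
    - [0,0,0]
  travel:
    - [7,-50,0]
    - [7,-50,0]
    - [7,-50,0]
    - [7,-50,0]
    - [6,-45,0]
    - [4,-22,0]
    - [0,0,0]
  jaw: [-1,-1,-1,-1,-1,-1,-1]

```text
time: 14.4
tcp_pos: [0.5629, -0.2131, 0.2605]
orientation: [3.141, -0.011, -1.414]
ft_force: [-0.3, 0.4, -1.3]
gripper_width: 0.0224
```

```bash
python3 st.py
python3 - <<'E'
from h import *
wsnap('w9'); T=tool(); print(T.round(3))
print('to go',([.5624,-.1949,.26]-T[:3,3])*1000)
E
```

```text
grip cab [-0.0876 -0.0178  0.2795] rad 0.2758 q 1.002 F [-0.3  0.4 -1.3] w 0.0224 j [ 0.83  0.43 -0.68  1.64  0.3   1.18 -1.34] t 14.4
tilt -0.001
[[ 0.159 -0.987  0.001  0.563]
 [-0.987 -0.159 -0.011 -0.211]
 [ 0.011  0.001 -1.     0.261]
 [ 0.     0.     0.     1.   ]]
to go [-0.50748983 16.50476938 -0.5325224 ]
```

View pics/w9.png

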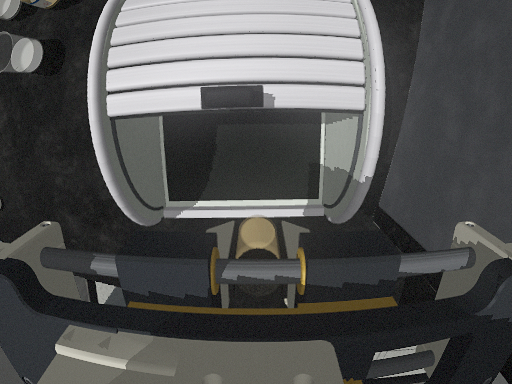

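Call:
drive_tool:
  twist:
    - [0,0,0]
    - [0,0,0]
    - [0,0,0]
    - [0,0,0]
    - [0,0,0]
  travel:
    - [0,17,0]
    - [0,0,-40]
    - [0,0,-40]
    - [0,0,-40]
    - [0,0,0]
  jaw: [-1,-1,-1,-1,-1]

```text
time: 15.08
tcp_pos: [0.565, -0.1742, 0.1413]
orientation: [-3.137, -0.007, -1.391]
ft_force: [-0.5, 0.9, -0.1]
gripper_width: 0.0222
```

```bash
python3 st.py
python3 - <<'E'
from h import *
T=tool(); print('to go',([.5624,-.1949,.033]-T[:3,3])*1000)
E
```

```text
grip cab [-0.0791  0.0201  0.1603] rad 0.1628 q 0.818 F [-0.5  0.9 -0.1] w 0.0222 j [ 0.74  0.54 -0.65  1.78  0.4   0.95 -1.46] t 15.075
tilt 0.005
to go [  -2.55152851  -20.68661868 -108.30249226]
```

Call:
drive_tool:
  twist:
    - [0,0,0]
    - [0,0,0]
    - [0,0,0]
    - [0,0,0]
  travel:
    - [-2,-18,0]
    - [0,0,-25]
    - [0,0,-25]
    - [0,0,0]
  jaw: [-1,-1,-1,-1]

```text
time: 15.58
tcp_pos: [0.5686, -0.194, 0.0994]
orientation: [-3.126, -0.014, -1.388]
ft_force: [0.9, 0.2, -0.4]
gripper_width: 0.0227
```

```bash
python3 st.py
python3 - <<'E'
from h import *
T=tool(); print('to go',([.5624,-.1949,.033]-T[:3,3])*1000)
wsnap('w10')
E
```

```text
grip cab [-7.900e-02  1.000e-04  1.184e-01] rad 0.1277 q 0.658 F [ 0.9  0.2 -0.4] w 0.0227 j [ 0.74  0.6  -0.61  1.79  0.45  0.87 -1.47] t 15.575
tilt 0.016
to go [ -6.2482564   -0.93516372 -66.36181675]
```

View pics/w10.png

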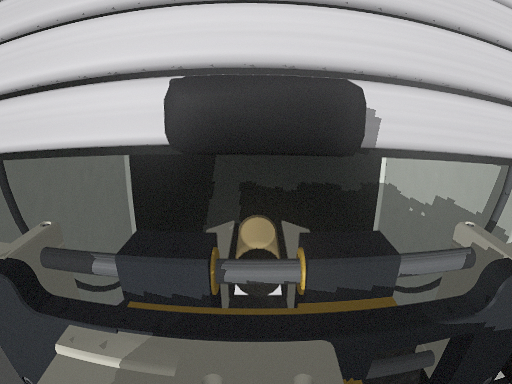

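Call:
drive_tool:
  twist:
    - [-0.1,0.9,-0.5]
    - [0,0,0]
    - [0,0,0]
  travel:
    - [-29,-5,0]
    - [0,0,-15]
    - [0,0,0]
  jaw: [-1,-1,-1]

```text
time: 16.0
tcp_pos: [0.5449, -0.201, 0.0913]
orientation: [-3.131, -0.02, -1.398]
ft_force: [-0.6, 0.2, -1.0]
gripper_width: 0.0226
```

```bash
python3 st.py
python3 - <<'E'
from h import *
wsnap('w11')
E
```

```text
grip cab [-0.1035 -0.0027  0.1103] rad 0.1387 q 0.483 F [-0.6  0.2 -1. ] w 0.0226 j [ 0.76  0.58 -0.6   1.85  0.45  0.84 -1.47] t 16.0
tilt 0.01
```

View pics/w11.png

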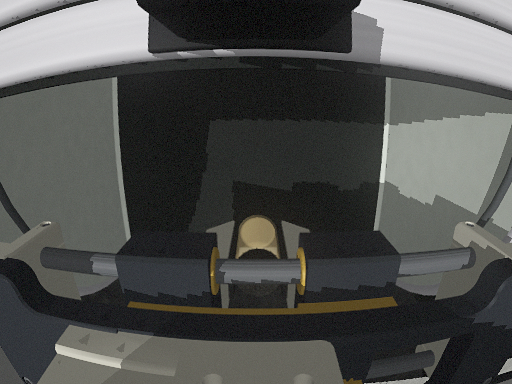

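Run:
```python
from g import *
P,Rm=tgt(.3,0.); print(delta(pose(p,np.array([[-.108,0,.033]]))[0],Rm))
```

```text
(array([ -5.8,   2.4, -59. ]), array([ 1. ,  0.8, -0.2]))
```

Call:
drive_tool:
  twist:
    - [1,0.8,0]
    - [0,0,0]
    - [0,0,0]
  travel:
    - [-6,2,-10]
    - [-1,0,-20]
    - [-1,0,-15]
  jaw: [-1,-1,-1]

```text
time: 16.42
tcp_pos: [0.5395, -0.1992, 0.0461]
orientation: [-3.138, -0.001, -1.397]
ft_force: [-0.0, -0.4, -0.1]
gripper_width: 0.0225
```

```bash
python3 st.py;  python3 - <<'E'
from g import *
P,Rm=tgt(.3,0.); print(delta(pose(p,np.array([[-.108,0,.033]]))[0],Rm))
E
```

```text
grip cab [-0.1084 -0.0003  0.0651] rad 0.1182 q 0.164 F [-0.  -0.4 -0.1] w 0.0225 j [ 0.75  0.65 -0.57  1.86  0.49  0.77 -1.49] t 16.425
tilt 0.003
(array([  0.3,   0.4, -13.1]), array([ 0. ,  0.2, -0.2]))
```

Call:
drive_tool:
  twist:
    - [0,0,0]
    - [0,0,0]
    - [0,0,0]
  travel:
    - [0,0,-9]
    - [0,0,-2]
    - [0,0,0]
  jaw: [-1,-1,-1]

```text
time: 16.8
tcp_pos: [0.538, -0.1984, 0.0328]
orientation: [3.141, 0.001, -1.396]
ft_force: [-1.1, 0.5, 3.6]
gripper_width: 0.0224
```

```bash
python3 st.py;  python3 - <<'E'
from g import *
P,Rm=tgt(.3,0.); print(delta(pose(p,np.array([[-.108,0,.033]]))[0],Rm))
E
```

```text
grip cab [-0.1096  0.0007  0.0518] rad 0.1147 q 0.053 F [-1.1  0.5  3.6] w 0.0224 j [ 0.74  0.67 -0.56  1.87  0.5   0.75 -1.5 ] t 16.8
tilt -0.001
(array([ 1.8, -0.4,  0.2]), array([-0. , -0. , -0.2]))
```

Call:
drive_tool:
  twist:
    - [0,0,0]
    - [0,0,0]
    - [0,0,0]
    - [0,0,0]
    - [0,0,0]
    - [0,0,0]
  travel:
    - [0,0,0]
    - [0,0,0]
    - [0,0,0]
    - [0,0,0]
    - [0,0,0]
    - [0,0,0]
  jaw: [0.5,0.5,0.5,0.5,0.5,0.5]

```text
time: 17.55
tcp_pos: [0.5388, -0.1983, 0.033]
orientation: [-3.141, 0.001, -1.396]
ft_force: [-0.8, -0.5, 0.1]
gripper_width: 0.0682
```

```bash
python3 st.py;  python3 - <<'E'
from g import *
wsnap('w12')
E
```

```text
grip cab [-0.1088  0.0007  0.052 ] rad 0.114 q 0.057 F [-0.8 -0.5  0.1] w 0.0682 j [ 0.74  0.67 -0.56  1.87  0.5   0.75 -1.5 ] t 17.55
tilt 0.001
```

View pics/w12.png

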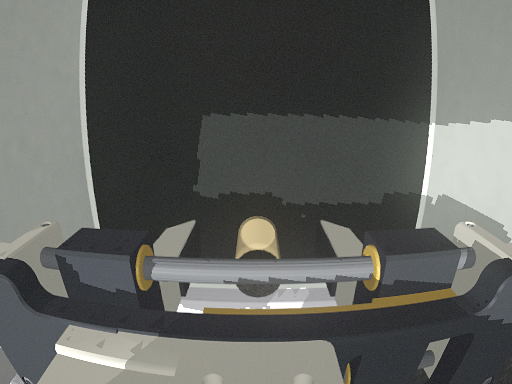

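Call:
drive_tool:
  twist:
    - [0,0,0]
    - [0,0,0]
    - [0,0,0]
    - [0,0,0]
  travel:
    - [0,0,15]
    - [0,0,20]
    - [0,0,20]
    - [0,0,0]
  jaw: [0.5,0.5,0.5,0.5]

```text
time: 18.1
tcp_pos: [0.5399, -0.1984, 0.0935]
orientation: [-3.138, -0.001, -1.396]
ft_force: [-0.1, -0.1, 0.6]
gripper_width: 0.0691
```

```bash
python3 st.py
```

```text
grip cab [-0.1079  0.0004  0.1125] rad 0.1434 q 0.474 F [-0.1 -0.1  0.6] w 0.0691 j [ 0.78  0.58 -0.62  1.84  0.43  0.85 -1.45] t 18.1
tilt 0.003
```

Call:
drive_tool:
  twist:
    - [0,0,0]
    - [0,0,0]
    - [0,0,0]
    - [0.5,-2.8,0]
    - [0.5,-2.8,0]
    - [0.5,-2.8,0]
    - [0.5,-2.8,0]
    - [0,0,0]
  travel:
    - [0,0,50]
    - [0,0,55]
    - [0,0,50]
    - [20,4,8]
    - [22,4,3]
    - [22,4,0]
    - [22,4,0]
    - [0,0,0]
  jaw: [1,1,1,1,1,1,1,1]

```text
time: 19.1
tcp_pos: [0.6254, -0.1816, 0.2615]
orientation: [-2.936, 0.001, -1.397]
ft_force: [-0.1, 0.1, 0.4]
gripper_width: 0.0913
```

```bash
python3 st.py;  python3 - <<'E'
from g import *
print(delta(*tgt(1.3,.2,.186,.06)))
T=wsnap('w13'); snap('side','side13')
for q in [1.24,1.27,1.3]:
    ph=1.325-q
    pt=lambda rad,t,y:[-rad*np.sin(ph)+t*np.cos(ph),y,.018+rad*np.cos(ph)+t*np.sin(ph)]
    P=pose(p,np.array([pt(.193,.007,.018),pt(.193,.007,-.018),pt(.193,-.007,.018),pt(.193,-.007,-.018),pt(.159,-.011,.09)]))
    print(q,wproj(T,P).round(0).tolist())
E
```

```text
grip cab [-0.0245  0.0024  0.2801] rad 0.2633 q 1.232 F [-0.1  0.1  0.4] w 0.0913 j [ 0.86  0.42 -0.74  1.68  0.25  0.96 -1.33] t 19.1
tilt 0.205
(array([  8.1,  -1. , -17.4]), array([-0.1,  0.3, -0.2]))
1.24 [[237.0, 206.0], [285.0, 206.0], [238.0, 224.0], [285.0, 224.0], [162.0, 216.0]]
1.27 [[237.0, 199.0], [285.0, 199.0], [238.0, 217.0], [285.0, 217.0], [161.0, 211.0]]
1.3 [[237.0, 191.0], [285.0, 191.0], [237.0, 209.0], [285.0, 209.0], [161.0, 206.0]]
```

View pics/w13.png

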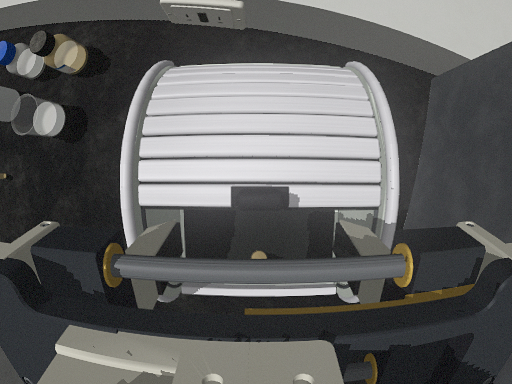

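View pics/side13.png

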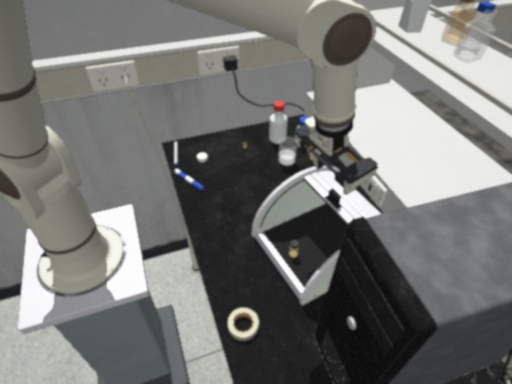

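Call:
drive_tool:
  twist:
    - [0,0,0]
    - [0,0,0]
    - [0,0,0]
    - [0,0,0]
  travel:
    - [8,0,-16]
    - [5,0,-20]
    - [4,0,-20]
    - [0,0,0]
  jaw: [1,1,1,1]

```text
time: 19.7
tcp_pos: [0.6405, -0.1824, 0.1991]
orientation: [-2.943, 0.002, -1.398]
ft_force: [-0.2, -0.1, 0.9]
gripper_width: 0.0923
```

```bash
python3 st.py 1.3
```

```text
grip cab [-0.0097 -0.0009  0.2177] rad 0.2 q 1.277 F [-0.2 -0.1  0.9] w 0.0923 j [ 0.81  0.51 -0.7   1.7   0.32  0.87 -1.38] t 19.7
tilt 0.199
1.3 (array([  4.8,   1.7, -13.8]), array([-0.1, -0.1, -0.1]))
```

Call:
drive_tool:
  twist:
    - [0,0,0]
    - [0,0,0]
    - [0,0,0]
    - [0,0,0]
    - [0,0,0]
    - [0,0,0]
    - [0,0,0]
    - [0,0,0]
  travel:
    - [5,1.5,-13]
    - [0,0,0]
    - [0,0,0]
    - [0,0,0]
    - [0,0,0]
    - [0,0,0]
    - [0,0,0]
    - [0,0,0]
  jaw: [1,-1,-1,-1,-1,-1,-1,-1]

```text
time: 20.7
tcp_pos: [0.6468, -0.1795, 0.1872]
orientation: [-2.94, 0.002, -1.397]
ft_force: [0.4, 0.5, -1.5]
gripper_width: 0.0355
```

Call:
drive_tool:
  twist:
    - [0,0,0]
    - [0,0,0]
  travel:
    - [0,0,0]
    - [0,0,0]
  jaw: [-1,-1]

```text
time: 20.95
tcp_pos: [0.6468, -0.1796, 0.1872]
orientation: [-2.94, 0.002, -1.397]
ft_force: [-0.3, 1.0, 1.2]
gripper_width: 0.0356
```

```bash
python3 st.py 1.2 1.1
python3 - <<'E'
from g import *
prev=tgt(1.3,.2,.186)[0]
for q in np.arange(1.2,-.05,-.1):
    P=tgt(q,.2,.186)[0]; print(round(q,2),((P-prev)*1000).round(1),P.round(4)); prev=P
E
```

```text
grip cab [-0.0031  0.0008  0.2058] rad 0.1878 q 1.309 F [-0.3  1.   1.2] w 0.0356 j [ 0.79  0.53 -0.69  1.7   0.34  0.85 -1.4 ] t 20.95
tilt 0.201
1.2 (array([-19.7,  -4.2,  -3.2]), array([-0.1,  0.1, -0.2]))
1.1 (array([-37.8,  -7.3,  -6.5]), array([-0.1,  0.1, -0.2]))
1.2 [-18.3  -3.1  -1.4] [ 0.6271 -0.1838  0.1839]
1.1 [-18.   -3.1  -3.2] [ 0.609  -0.1869  0.1807]
1.0 [-17.6  -3.   -5. ] [ 0.5914 -0.1899  0.1756]
0.9 [-17.   -2.9  -6.8] [ 0.5743 -0.1929  0.1688]
0.8 [-16.3  -2.8  -8.5] [ 0.558  -0.1957  0.1603]
0.7 [-15.4  -2.6 -10.1] [ 0.5427 -0.1983  0.1502]
0.6 [-14.3  -2.5 -11.6] [ 0.5284 -0.2008  0.1386]
0.5 [-13.1  -2.3 -13. ] [ 0.5153 -0.203   0.1256]
0.4 [-11.7  -2.  -14.3] [ 0.5035 -0.205   0.1113]
0.3 [-10.3  -1.8 -15.4] [ 0.4932 -0.2068  0.0959]
0.2 [ -8.7  -1.5 -16.4] [ 0.4845 -0.2083  0.0796]
0.1 [ -7.1  -1.2 -17.2] [ 0.4775 -0.2095  0.0624]
-0.0 [ -5.3  -0.9 -17.8] [ 0.4721 -0.2104  0.0446]
```

Call:
drive_tool:
  twist:
    - [0,0,0]
    - [0,0,0]
    - [0,0,0]
    - [0,0,0]
  travel:
    - [-18,-3,-2]
    - [-18,-3,-3]
    - [-18,-3,-5]
    - [-17,-3,-7]
  jaw: [-1,-1,-1,-1]

```text
time: 21.45
tcp_pos: [0.5893, -0.1895, 0.1768]
orientation: [-2.909, -0.003, -1.395]
ft_force: [5.6, 2.5, 4.9]
gripper_width: 0.0358
```

```bash
python3 st.py .8 .7 .6 .5
```

```text
grip cab [-0.062   0.0008  0.1953] rad 0.1878 q 0.989 F [5.6 2.5 4.9] w 0.0358 j [ 0.91  0.45 -0.73  1.86  0.29  0.74 -1.33] t 21.45
tilt 0.232
.8 (array([-31.3,  -6.2, -16.5]), array([-0.2,  1.8, -0.3]))
.7 (array([-46.6,  -8.8, -26.6]), array([-0.2,  1.8, -0.3]))
.6 (array([-61. , -11.3, -38.2]), array([-0.2,  1.8, -0.3]))
.5 (array([-74. , -13.6, -51.2]), array([-0.2,  1.8, -0.3]))
```

Call:
drive_tool:
  twist:
    - [0,0,0]
    - [0,0,0]
    - [0,0,0]
    - [0,0,0]
  travel:
    - [-16,-3,-7.5]
    - [-16,-3,-9]
    - [-15,-3,-10.5]
    - [-14,-2.5,-12]
  jaw: [-1,-1,-1,-1]

```text
time: 21.95
tcp_pos: [0.5417, -0.1977, 0.1492]
orientation: [-2.881, -0.012, -1.391]
ft_force: [-6.0, 2.2, 16.4]
gripper_width: 0.0358
```

```bash
python3 st.py .5 .4 .3 .2
```

```text
grip cab [-0.1109  0.0009  0.1676] rad 0.1862 q 0.687 F [-6.   2.2 16.4] w 0.0358 j [ 1.    0.41 -0.74  2.    0.27  0.61 -1.26] t 21.95
tilt 0.261
.5 (array([-26.4,  -5.3, -23.6]), array([ 0. ,  3.5, -0.6]))
.4 (array([-38.1,  -7.3, -37.9]), array([ 0. ,  3.5, -0.6]))
.3 (array([-48.4,  -9.1, -53.3]), array([ 0. ,  3.5, -0.6]))
.2 (array([-57.1, -10.6, -69.6]), array([ 0. ,  3.5, -0.6]))
```

Call:
drive_tool:
  twist:
    - [0,0,0]
    - [0,0,0]
    - [0,0,0]
    - [0,0,0]
  travel:
    - [-14,-2,-12]
    - [-12.5,-2,-13.5]
    - [-11.5,-2,-14.5]
    - [-10,-2,-15]
  jaw: [-1,-1,-1,-1]

```text
time: 22.45
tcp_pos: [0.4983, -0.2053, 0.0997]
orientation: [-2.87, -0.018, -1.389]
ft_force: [-0.9, 2.6, 6.0]
gripper_width: 0.0359
```

```bash
python3 st.py .2 .1 0
```

```text
grip cab [-0.1551  0.0009  0.118 ] rad 0.1845 q 0.327 F [-0.9  2.6  6. ] w 0.0359 j [ 1.04  0.43 -0.71  2.13  0.32  0.46 -1.25] t 22.45
tilt 0.272
.2 (array([-13.7,  -3. , -20.1]), array([ 0.3,  4.2, -0.7]))
.1 (array([-20.8,  -4.2, -37.3]), array([ 0.3,  4.2, -0.7]))
0 (array([-26.2,  -5.2, -55. ]), array([ 0.3,  4.2, -0.7]))
```

Call:
drive_tool:
  twist:
    - [0,1.2,0]
    - [0,1.2,0]
    - [0,1.2,0]
  travel:
    - [-9.5,-1.5,-15]
    - [-9,-1.5,-16]
    - [-7,-1.5,-10]
  jaw: [-1,-1,-1]

```text
time: 22.82
tcp_pos: [0.4777, -0.2087, 0.0604]
orientation: [-2.922, -0.01, -1.387]
ft_force: [6.1, 5.9, 1.7]
gripper_width: 0.0357
```

```bash
python3 st.py .1 0 -.05
```

```text
grip cab [-0.175   0.0009  0.0789] rad 0.1853 q 0.089 F [6.1 5.9 1.7] w 0.0357 j [ 0.97  0.48 -0.62  2.15  0.38  0.43 -1.29] t 22.825
tilt 0.219
.1 (array([-0.2, -0.8,  2.1]), array([ 0.4,  1.2, -0.8]))
0 (array([ -5.6,  -1.7, -15.7]), array([ 0.4,  1.2, -0.8]))
-.05 (array([ -7.6,  -2.1, -24.8]), array([ 0.4,  1.2, -0.8]))
```

Now over the catch.

Call:
drive_tool:
  twist:
    - [0,0,0]
    - [0,0,0]
    - [0,0,0]
  travel:
    - [-3,-1,-9]
    - [-2.5,-0.5,-9]
    - [-1,0,-8]
  jaw: [-1,-1,-1]

```text
time: 23.2
tcp_pos: [0.4749, -0.2094, 0.0374]
orientation: [-2.918, -0.014, -1.385]
ft_force: [-8.8, 7.3, 41.5]
gripper_width: 0.0355
```

```bash
python3 st.py 0 -.03
```

```text
grip cab [-0.1779  0.0007  0.0559] rad 0.1819 q -0.036 F [-8.8  7.3 41.5] w 0.0355 j [ 0.93  0.52 -0.57  2.16  0.43  0.37 -1.32] t 23.2
tilt 0.224
0 (array([-2.8, -1. ,  7.3]), array([ 0.5,  1.5, -0.9]))
-.03 (array([-4.1, -1.3,  1.8]), array([ 0.5,  1.5, -0.9]))
```

Call:
drive_tool:
  twist:
    - [0,0,0]
    - [0,0,0]
    - [0,0,0]
    - [0,0,0]
    - [0,0,0]
    - [0,0,0]
    - [0,0,0]
  travel:
    - [0,0,0]
    - [0,0,0]
    - [0,0,0]
    - [0,0,0]
    - [0,0,0]
    - [0,0,0]
    - [0,0,0]
  jaw: [1,1,1,1,1,1,1]

```text
time: 24.08
tcp_pos: [0.4735, -0.2105, 0.0363]
orientation: [-2.921, -0.014, -1.386]
ft_force: [0.1, 0.6, 0.2]
gripper_width: 0.0915
```

```bash
python3 st.py
```

```text
grip cab [-1.795e-01 -1.000e-04  5.480e-02] rad 0.1832 q -0.043 F [0.1 0.6 0.2] w 0.0915 j [ 0.93  0.52 -0.57  2.16  0.43  0.37 -1.32] t 24.075
tilt 0.22
```

Now withdraw along the tool axis, keeping off the slats, and look.

Call:
drive_tool:
  twist:
    - [0,0,0]
    - [0,0,0]
    - [0,0,0]
    - [0,0,0]
    - [0,0,0]
  travel:
    - [-5,0,20]
    - [-8,0,30]
    - [-12,0,40]
    - [-15,0,45]
    - [0,0,0]
  jaw: [1,1,1,1,1]

```text
time: 24.7
tcp_pos: [0.4325, -0.2106, 0.1745]
orientation: [-2.922, -0.014, -1.385]
ft_force: [0.5, -0.2, -0.6]
gripper_width: 0.0918
```

```bash
python3 st.py;  python3 - <<'E'
from g import *
T=wsnap('w14'); snap('side','side14')
for q in [0,.025,.05,.08]:
    ph=1.325-q
    pt=lambda rad,t,y:[-rad*np.sin(ph)+t*np.cos(ph),y,.018+rad*np.cos(ph)+t*np.sin(ph)]
    P=pose(p,np.array([pt(.193,.007,.018),pt(.193,.007,-.018),pt(.193,-.007,.018),pt(.193,-.007,-.018),pt(.159,.011,.09)]))
    print(q,wproj(T,P).round(1).tolist())
im=cv2.imread('pics/w14.png')[120:220,120:390]; cv2.imwrite('pics/w14c.png',cv2.resize(cv2.convertScaleAbs(im,alpha=1.5,beta=30),(800,296),interpolation=cv2.INTER_CUBIC))
E
```

```text
grip cab [-0.2198  0.0067  0.193 ] rad 0.281 q 0.427 F [ 0.5 -0.2 -0.6] w 0.0918 j [ 1.31  0.23 -0.9   2.15  0.1   0.66 -1.02] t 24.7
tilt 0.22
0 [[244.5, 179.4], [283.3, 180.0], [244.8, 182.4], [281.8, 183.0], [170.7, 143.2]]
0.025 [[244.3, 178.0], [283.8, 178.7], [244.7, 181.5], [282.3, 182.1], [169.7, 141.5]]
0.05 [[244.2, 176.5], [284.3, 177.2], [244.6, 180.5], [282.8, 181.1], [168.6, 139.7]]
0.08 [[244.0, 174.4], [285.0, 175.1], [244.4, 179.0], [283.4, 179.6], [167.4, 137.4]]
```

View pics/w14.png

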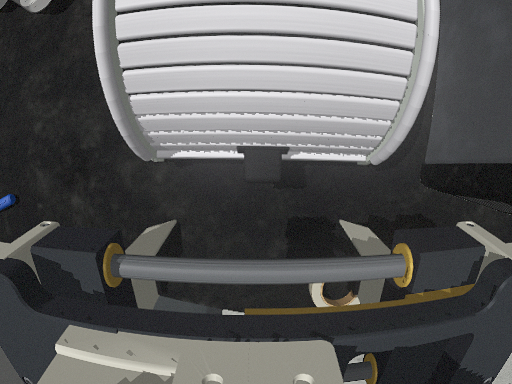

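View pics/w14c.png

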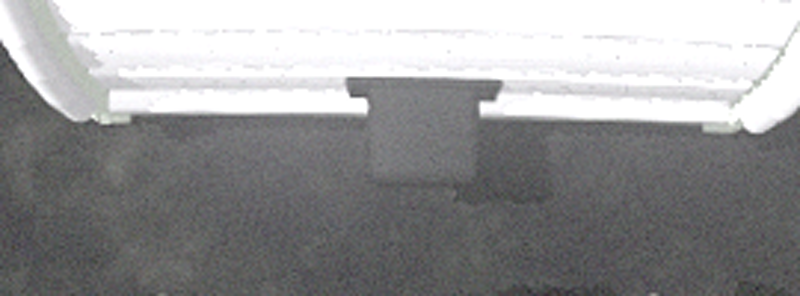

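View pics/side14.png

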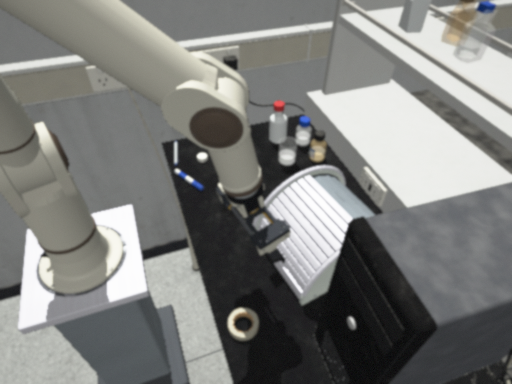

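Run:
```python
from g import *
snap('scene','scene14')
print(ctrl.finish_job())
```

```text
the job is handed in; nothing more can be done
None
```

View pics/scene14.png

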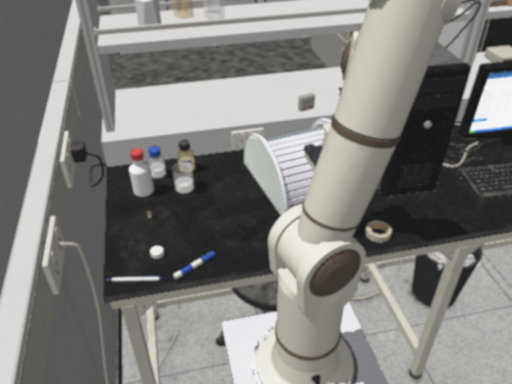

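I handed the job in at about 25 s of the 72 s. I rolled the door up to its stop (measured 1.30–1.32 rad), stood the large vial on the cabinet floor, then rolled the door down over its catch and pressed it against its stop. `finish_job` gave no verdict.

**Door shut:** the wrist force reached about 42 N upward at the stop. The last wrist picture puts the pull's outer end at rows 179.5 and 183, against 179.7 and 182.7 expected for 0 rad. The hand's own position gave −0.04 rad while still gripping. I put that down to the pads slipping on the block under the push, because the picture shows the pull at shut.

**Vial:** it went down at about x = −109 mm, y = 0 in the cabinet frame. The wrist picture at release and the side picture before I closed the door showed it upright and free. It can't be seen behind the shut door, so I have no check on it after that.

**Other things on the bench:** the last scene picture, compared by eye with the first, shows the small vial, white cap, tape roll, marker, pen and beaker where they were. The gripper was open and clear of everything at the end.

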